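# Open the battery box of a lit architectural model

### The arm

A 6-joint arm with a two-finger parallel gripper is mounted at the origin on the work surface. World frame = base frame: x ahead of the robot, y to its left, z up, the work surface at z = 0. Lengths are in mm, angles in degrees, forces in N, time in s.
With the tool pointing down it reaches from about 425 to 950 mm from the base axis. Payload 3.5 kg.
Tool frame: the origin (TCP) lies at the very end of the fingers, on their centre line; the grasp point (between the pads) lies 19 mm behind it (bot.grasp_offset is the distance from the TCP to the grasp point, in mm); z points along the fingers, y is the line along which they close (so a half turn about z gives the same grasp; the last joint's range is limited). The gripper opens to 85 mm and grips with 20 to 120 N. Pads are 22 mm wide; open, the fingers measure 114 mm over their backs; the gripper's body (76 mm by 85 mm) begins 54 mm behind the grasp point. The pads swing forward as they close: fully open they stand 13 mm farther back than shut.
Start: joints at [55.462, 16.404, 90.338, -0, 73.258, -8.594], TCP at [295.266, 606.98, 231.325] pointing down, gripper open.
Joint ranges: [-158.93, 158.93], [-51.34, 127.21], [12.03, 142.37], [-87.48, 267.48], [13.55, 161.25], [-162.69, 162.69]. Speed limits (degrees/s): [159.86, 159.86, 180, 180, 180, 180].

### API

Orientations are given as a 3x3 rotation matrix whose columns are the frame's x, y, z axes.
In Python, from rig import bot gives the robot as it stands.
- The arm moves only by the tool jog_arm, never from a script. Its argument "steps" is a list of rows, each a list of 4 numbers: the shift along the world's x, y, z in mm, then the turn about the world's z in rad. A call has 1 to 10 rows; each row is the pose to reach, as a shift and turn from the pose commanded when the call began; what a row does not reach only later rows make up. A row lasts 1/10 s, in which the tool goes at most 50 mm and 8.59 degrees, less where a joint would pass 70% of its speed; a pose out of reach is approached as far as the arm can. A call with a gripper value outside its range is refused whole. "hand" is the finger opening in mm, from 0 to 85.4, set as the call begins (left out, the last holds). The fingers move at their own pace and stop on an object; "force" is the grip in N (left out, the last holds). Time passes only in rows, so rows that repeat a pose let the fingers close. It gives the time, the measured TCP pose, the force, the opening and the grip force at its end, in the units of the state.
- bot.read_state(): the state, without advancing time (a new reading comes with each control period).
- bot.capture(name): name is "scene" or "top" or "wrist"; returns a dict with "pixels" (400x640x3 uint8, red, green, blue), "z_map" (400x640 float32, mm along the optical axis (not along the pixel's ray), 0 where there is no reading), "fovy" (degrees; the focal length in pixels is half the picture's height over the tangent of half this angle, whatever the lens; pixels are square), "cx", "cy" (the principal point, pixels), "position" and "rotation" of the camera in the world; the wrist camera has in their place "mount" (4x4, takes a point from camera to tool coordinates, whose origin is the TCP and whose axes are the flange's). Camera axes: x right, y up, looking along -z (the intrinsics and any distortion apply to the point x, -y, -z); pixel columns grow to the right and rows downward; lengths in mm; the calibration is good to about 2 mm. A picture is of the moment at which its call begins: read the wrist's pose just before it.
- bot.job_done(): hands the job in; it is judged then, once.
Trained networks look in a picture, given as the dict that the camera call returned (one of the last four; its "shot" number tells which), for a name from the list of things; names that differ only in an ending like _2 or _b are one class to them, and where a whole thing is asked for, a point or a joint stands for the part that bears it (a point fixed in the world has none). Each returns a list of dicts, best first, with "score" (0 to 1); they miss things now and then, are a little off and sometimes report something else, mostly with a low value. They report only what shows in the picture. A call takes as long as a camera call. They do not tell look-alikes from the thing itself.
- bot.look_for(target, picture): "bbox" ([left, top, width, height] as shares, 0 to 1, of the picture: columns of its width, rows of its height, round what is visible of it).
- bot.spot_point(target, picture): "location" ([row, column] as shares, 0 to 1, of the picture: columns of its width, rows of its height: a listed point, or the origin of a listed thing).
The state is a dict: "t": time; "qpos": joint angles; "qvel": joint speeds; "joint_efforts": joint torques, N m; "position": TCP position; "tool_rot": TCP orientation; "force": force on the tool from outside, world axes, zero at the start; "wrist_torque": the same for the moment, N m; "opening": finger opening in mm; "grip_force": force on a finger pad.
Only numpy, scipy, OpenCV 4.12 (cv2) and the standard library are available. Lean on these libraries where they do the work, as an engineer would, in place of code of your own. Each camera call takes 0.05 s, during which the arm holds its last target. There are 200 camera calls.

### The job

The lights of the little white pavilion are dim: open its black battery box so that the cells can be changed. Squeeze the orange snap tab gently towards the cover's grip rib, just firmly enough to unhook it, swing that end of the pale cover up with the tab still pressed, draw the two tongues at the other end out from under their lip without forcing the thin plastic, and lay the cover down right side up on the green cutting mat. Do not drop it, and leave the fresh cells and the glue jar where they stand.

Things in the scene. Friction and masses are not known exactly. Their poses are not given: they have to be found in the camera images.
- power_box: Fixed plywood model base 170 x 185 x 12 mm with the black battery box (140 x 80 mm, walls 58 mm above the table) and a white card pavilion (y 75 to 122 mm, top 75 mm). Origin on the table under the box's centre; z up, x along the box from tongue end to tab end (away from the robot, within 0.45 rad). The seated cover's underside is at z 54 mm, with 1.5 mm side and 1.2 mm end play.
- box_lip (a point): Inner lower edge of the black lip that roofs over the cover's tongues by 7 mm; box axes (at x -58, z 58 mm of power_box). The lip is 3 mm thick; the tongues' tops are 1 mm under it and a pocket lies below them, so the cover can swing up about this edge, then be drawn out towards the tab end.
- box_catch (a point): Middle of the top inner edge of the catch bar that holds down the tab's hook; box axes (at x 57, z 58 mm of power_box). The bar is 28 mm wide, 13 mm deep, 4.5 mm thick; the hook lies 1.5 mm under it and is 3.5 mm thick: it has passed the bar once that end of the cover is 10 mm up.
- cover_grip (a point): Where to pinch the cover: midway between outer faces of fixed grip rib and orange snap tab (24.5 mm apart along x when relaxed), half-way up. Axes: x from tongue end to tab end, z out of the cover's top, which lies 8.5 mm below; rib (30 mm wide) and tab (22 mm wide) rise 8.5 mm above. Free space for fingers beyond both faces. 16 mm above a flat surface when laid on it.
- cover_mid (a point): Centre of the pale grey cover plate, 130 mm long with its tongues, 69 mm wide, 3 mm thick, about 70 g; same axes. cover_grip is 43 mm along +x and 10 mm up from here. The tab's hook reaches 5.5 mm below the plate, so a laid cover leans 0.05 rad. Thin plastic: pulling or pressing the cover on the box with more than 12 N breaks it.
- cover_tongues (a point): Midpoint between the tips of the cover's two tongues (each 14 mm wide, 3 mm thick, centred 19 mm to either side), 65 mm along -x from cover_mid; same axes.
- tab (a joint): How far the snap tab is pressed towards the rib, m; 0 relaxed; a spring of 4 N/mm. Its hook is 3.5 mm under the catch bar (1.2 mm more or less with the cover's end play), so it frees at 10 to 19 N; beyond 6 mm (24 N) the tab breaks. A slow 20 N pinch frees and holds it. The rib does not give: the pinch's middle shifts to the rib by half the press; fingers that do not follow push on the box.
- mat: Green cutting mat fixed flat on the table, 300 (x) x 220 (y) x 3 mm; origin under its centre.
- cell_a: Fresh D cell standing on the table by the battery box's -y side, 33 mm diameter, 61 mm tall; origin at the centre of its foot.
- cell_b: Second fresh D cell, standing beside the first; the same size and origin.
- glue: White glue jar with red cap standing on the mat near its +x end, 48 mm diameter, 70 mm tall; origin at the centre of its foot.
Things that resemble listed ones, but are neither listed nor needed, are in the scene too. What is meant by the part that bears cover_grip is not blue, and is the smaller of those in its own colour.

How it is judged (in metres and radians):
On the way, in this order (a step that is already met when the one before it is completed fails the run):
1. the tab end of the cover is swung up free of the catch, with the tab pressed and the tongues still under the lip (value of joint tab above 0.0015 m and z of cover_grip in the frame of power_box above 0.0755 m and x of cover_tongues in the frame of power_box below -0.059 m and z of cover_tongues in the frame of power_box below 0.058 m), for 0.1 s.
2. the whole cover is lifted clear of the box (z of cover_grip in the frame of power_box above 0.08 m and z of cover_tongues in the frame of power_box above 0.066 m), for 0.1 s.
At the end, for the whole second after the job is handed in: The cover rests on the mat right side up, within 0.12 rad of level, its centre over the mat (5 mm inside the edges) and at most 16 mm above the table, its tab relaxed (under 1 mm). Cells and glue jar within 15 mm of their starts, upright to 0.3 rad (x of cover_mid in the frame of mat between -0.145 and 0.145 m and y of cover_mid in the frame of mat between -0.105 and 0.105 m and height (world z) of cover_mid below 0.016 m and angle between cover_mid's own z axis and vertical below 0.12 rad and value of joint tab below 0.001 m and velocity of joint tab below 0.01 m/s); the robot touches nothing.
It fails at once if the snap tab is squeezed in more than 6 mm and breaks (value of joint tab above 0.006 m).
It fails at once if the cover or its tab presses or pulls on the battery box or its base with more than 12 N (contact force between cover and power_box above 12 N).
It fails at once if the cover is dropped: moving faster than 0.6 m/s with no finger on it (linear speed of cover above 0.6 m/s and contact force between the fingers and cover below 0.05 N).
It fails at once if a fresh cell is shifted by more than 15 mm or tipped (distance of any of cell_a, cell_b from where it was at the start of the episode above 0.015 m or angle between any of cell_a, cell_b's own z axis and vertical above 0.3 rad).
It fails at once if the glue jar is shifted by more than 15 mm or tipped (distance of glue from where it was at the start of the episode above 0.015 m or angle between glue's own z axis and vertical above 0.3 rad).
It also fails if it takes over 59 s, if anything falls off the work surface, if the arm or the gripper's body presses on something with over 40 N, if the wrist force passes 120 N, or if a joint passes its speed limit or range.

## Working session

There is one attempt and no reset: what is moved stays moved. The work goes in short steps, Python scripts to look and compute and a tool call to move; the robot and the scene stay as the last step left them, time stands still between calls to the robot, and variables do not carry over. Pictures are saved under pics/ and viewed, at most 10 in all, crops included, and the job is handed in when it is done.

Besides the shell and the picture viewer there is one more tool, called as name([rows], argument=value, ...), one row to a line, values as JSON. jog_arm: Moves the arm, as the interface text tells. Its arguments: {"type":"object","properties":{"steps":{"type":"array"},"hand":{"type":"number"},"force":{"type":"number"}},"required":["steps"]}

```bash
ls; mkdir -p pics; cat > h.py <<'E'
import numpy as np,cv2
from rig import bot
def K(c):
    h,w=c['pixels'].shape[:2]; f=h/2/np.tan(np.radians(c['fovy'])/2); return f
def pose(c,st=None):
    if 'mount' in c:
        T=np.eye(4);T[:3,:3]=st['tool_rot'];T[:3,3]=st['position'];M=T@np.array(c['mount']);return M[:3,:3],M[:3,3]
    return np.array(c['rotation']),np.array(c['position'])
def world(c,r,col,st=None,z=None,plane=None):
    f=K(c);R,p=pose(c,st)
    d=R@np.array([(col-c['cx'])/f,-(r-c['cy'])/f,-1.])
    if plane is not None: return p+d*(plane-p[2])/d[2]
    if z is None: z=c['z_map'][int(r),int(col)]
    return p+d*z
def cloud(c,st=None):
    f=K(c);R,p=pose(c,st);h,w=c['z_map'].shape
    cc,rr=np.meshgrid(np.arange(w),np.arange(h));z=c['z_map']
    P=np.stack([(cc-c['cx'])/f*z,-(rr-c['cy'])/f*z,-z],-1)@R.T+p
    P[z==0]=np.nan
    return P
def save(n,im): cv2.imwrite('pics/'+n+'.png',im[...,::-1])
E
python3 - <<'E'
from h import *
for n in('scene','top'):
    c=bot.capture(n);save(n,c['pixels']);print(n,{k:c[k] for k in c if k not in('pixels','z_map')})
    for t in('power_box','cover_grip','cover_mid','cover_tongues','box_lip','box_catch','mat','cell_a','glue'):
        for d in bot.spot_point(t,c)[:3]:
            r,q=d['location'];r*=400;q*=640
            print(t,round(d['score'],2),round(r),round(q),world(c,min(r,399),min(q,639)).round(0))
E
```

```text
pics
scene {'fovy': 53.084430854121194, 'cx': 322.70342689506015, 'cy': 205.49098591819478, 'position': array([ 973.79193531, -165.25053698,  865.23698202]), 'rotation': array([[ 0.31394496, -0.80876154,  0.49733624],
       [ 0.94938595,  0.26176181, -0.17362911],
       [ 0.01024091,  0.52667402,  0.85000565]]), 'shot': 1}
power_box 0.83 218 402 [591. 166.  57.]
power_box 0.31 298 248 [ 664. -219.   46.]
power_box 0.2 248 246 [ 524. -200.    3.]
cover_grip 0.95 165 335 [366.  81.  13.]
cover_grip 0.89 217 416 [597. 200.  53.]
cover_grip 0.76 118 414 [286. 345.  31.]
cover_mid 0.68 183 392 [494. 182.  59.]
cover_mid 0.67 132 405 [313. 308.  11.]
cover_mid 0.62 200 406 [550. 193.  60.]
cover_tongues 0.74 150 385 [347. 233.   1.]
cover_tongues 0.62 139 343 [271. 136.  -2.]
cover_tongues 0.61 185 390 [497. 176.  59.]
box_lip 0.91 186 393 [491. 188.  43.]
box_catch 0.74 225 425 [624. 208.  59.]
box_catch 0.42 218 354 [542.  67.  29.]
mat 0.8 249 246 [ 527. -201.    0.]
cell_a 0.86 243 372 [622.  79.  41.]
cell_a 0.54 216 356 [543.  69.  42.]
glue 0.75 294 244 [ 663. -224.   71.]
top {'f
[... 330 characters left out ...]
 252 [554. 170.  59.]
cover_grip 0.78 172 241 [601. 202.  51.]
cover_grip 0.65 278 191 [292. 344.  34.]
cover_grip 0.59 254 280 [364.  87.  22.]
cover_mid 0.85 262 276 [340. 101.   5.]
cover_mid 0.83 267 207 [322. 303.   5.]
cover_mid 0.59 186 246 [560. 185.  57.]
cover_tongues 0.96 208 249 [497. 174.  62.]
cover_tongues 0.92 281 267 [282. 124.   3.]
cover_tongues 0.71 260 234 [344. 225.   2.]
box_lip 0.95 204 249 [508. 177.  56.]
box_lip 0.62 168 247 [614. 185.  50.]
box_catch 0.95 169 243 [607. 192.  74.]
box_catch 0.75 201 282 [520.  82.  60.]
mat 0.6 202 374 [ 524. -192.    4.]
cell_a 0.68 170 284 [608.  78.  57.]
cell_a 0.57 198 282 [527.  82.  57.]
glue 0.76 164 389 [ 630. -224.   75.]
```

View pics/scene.png

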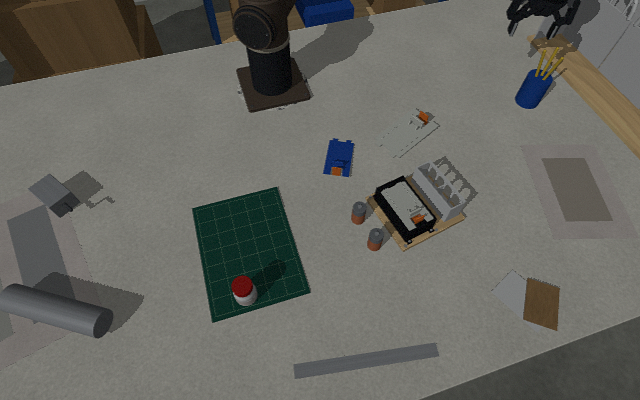

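```bash
python3 - <<'E'
import cv2
a=cv2.imread('pics/top.png')[130:310,150:420]
cv2.imwrite('pics/top2.png',cv2.resize(a,None,fx=2.96,fy=2.96,interpolation=cv2.INTER_CUBIC))
E
```

```text
(no output)
```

View pics/top2.png

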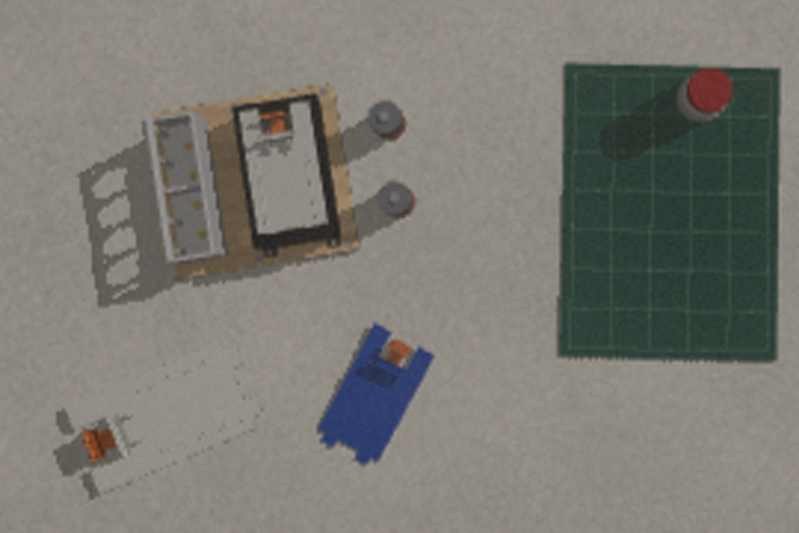

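Candidates for the cover (scene pixels): a blue one at (338,158), a large pale one at (410,130) and a pale one in the black box at (408,200). The one in the box fits: it is not blue, it is the smaller pale one, and it sits in the box. I'll confirm it in the close wrist crop.

```bash
python3 - <<'E'
from h import *
s=bot.read_state();print(s['tool_rot'].round(3),s['position'],s['t'],s['opening'])
c=bot.capture('top');P=cloud(c)
m=(P[...,0]>450)&(P[...,0]<680)&(P[...,1]>110)&(P[...,1]<235)
z=P[...,2]
hsv=cv2.cvtColor(c['pixels'],cv2.COLOR_RGB2HSV)
org=m&(hsv[...,0]<15)&(hsv[...,1]>150)&(z>55)
print('orange',org.sum(),np.nanmedian(P[org],0))
blk=m&(hsv[...,2]<60)&(z>48)&(z<68)
r=cv2.minAreaRect(P[blk][:,:2].astype(np.float32));print(r,P[blk].mean(0))
E
```

```text
[[-0.899  0.437  0.   ]
 [ 0.437  0.899  0.   ]
 [-0.     0.    -1.   ]] [295.26564799 606.99702786 231.36616027] 1.0 85.4178106285307
orange 4 [608.81966341 196.13419442  74.20887163]
((556.1530151367188, 187.141357421875), (140.06759643554688, 79.93579864501953), 10.191771507263184) [543.43915717 181.23178323  58.7072349 ]
```

jog_arm([
  [28,-38,0,-0.09],
  [56,-76,0,-0.18],
  [84,-114,0,-0.27],
  [112,-152,0,-0.36],
  [140,-190,0,-0.45],
  [168,-228,0,-0.54],
  [196,-266,0,-0.63],
  [224,-304,0,-0.72],
  [252,-342,0,-0.82],
  [280,-380,0,-0.94],
])

```text
t: 2.05
position: [576.2, 225.3, 231.6]
tool_rot: [[-0.173, 0.985, 0.001], [0.985, 0.173, 0.0], [0.0, 0.001, -1.0]]
force: [0.7, 1.5, 0.4]
opening: 85.4
grip_force: 0.0
```

jog_arm([
  [22,-32,-20,0],
  [22,-32,-40,0],
  [22,-32,-40,0],
  [22,-32,-40,0],
])

```text
t: 2.45
position: [596.9, 195.2, 191.1]
tool_rot: [[-0.177, 0.984, -0.001], [0.984, 0.177, 0.0], [0.0, -0.001, -1.0]]
force: [0.5, 0.6, 0.3]
opening: 85.6
grip_force: 0.0
```

```bash
python3 - <<'E'
from h import *
s=bot.read_state();print(s['tool_rot'].round(3),s['position'],s['t'])
c=bot.capture('wrist');P=cloud(c,s);np.savez('w.npz',P=P,px=c['pixels'])
for t in('cover_grip','cover_mid','box_lip','box_catch','power_box'):
    for d in bot.spot_point(t,c)[:2]:
        r,q=d['location'];r*=400;q*=640;print(t,round(d['score'],2),round(r),round(q),world(c,min(r,399),min(q,639),s).round(1))
save('w1',c['pixels'])
E
```

```text
[[-0.177  0.984 -0.001]
 [ 0.984  0.177  0.   ]
 [ 0.    -0.001 -1.   ]] [596.91853939 195.15285408 191.13677432] 2.45
cover_grip 0.75 195 318 [599.  195.8  51. ]
cover_grip 0.6 246 117 [366.2  77.8   7.4]
cover_mid 0.85 224 90 [332.6 100.    5. ]
cover_mid 0.8 35 66 [316.6 306.8   8.5]
box_catch 0.87 195 331 [610.8 203.1  72. ]
```

View pics/w1.png

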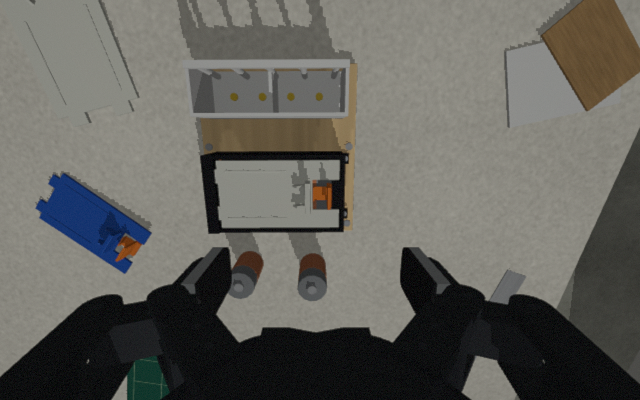

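```bash
python3 - <<'E'
from h import *
d=np.load('w.npz');P=d['P'];px=d['px']
a=px[145:240,195:360];save('w1c',cv2.resize(a,None,fx=4.8,fy=4.8,interpolation=cv2.INTER_CUBIC))
B=P[...,:]-np.array([556.2,187.1,0]);y=np.radians(10.19)
bx=B[...,0]*np.cos(y)+B[...,1]*np.sin(y);by=-B[...,0]*np.sin(y)+B[...,1]*np.cos(y);z=P[...,2]
hsv=cv2.cvtColor(px,cv2.COLOR_RGB2HSV)
reg=np.zeros(z.shape,bool);reg[145:240,195:360]=1
blk=reg&(hsv[...,2]<60)&(z>50)&(z<66)&(abs(by)<48)
print(cv2.minAreaRect(P[blk][:,:2].astype(np.float32)),np.median(z[blk]))
print('black ext',np.percentile(bx[blk],[1,99]),np.percentile(by[blk],[1,99]))
org=reg&(hsv[...,0]<15)&(hsv[...,1]>150)&(abs(by)<40)&(z>52)
o2=org&(z>68);print('orange',org.sum(),o2.sum(),np.percentile(bx[o2],[2,50,98]),np.percentile(by[o2],[2,50,98]),np.percentile(z[org],[5,50,95]))
rib=reg&~org&(z>68)&(abs(by)<30);print('rib',rib.sum(),np.percentile(bx[rib],[2,50,98]),np.percentile(by[rib],[2,50,98]),np.median(z[rib]))
cov=reg&(hsv[...,1]<60)&(hsv[...,2]>120)&(z<62)&(z>50)&(abs(by)<40)
print('cover',np.percentile(bx[cov],[1,99]),np.percentile(by[cov],[1,99]),np.median(z[cov]))
E
```

```text
((556.2218017578125, 190.07369995117188), (139.8408966064453, 80.01476287841797), 10.467645645141602) 58.60720715286658
black ext [-68.62414847  69.59308314] [-36.37171291  42.92733615]
orange 151 104 [52.47257243 54.2300501  56.37373627] [-6.93520988  3.86591299 13.78620916] [54.18362214 72.1387939  74.97944649]
rib 161 [31.45602293 33.48808847 35.44505063] [-11.44795792   3.67153069  17.69372335] 74.33608899139364
cover [-55.61103719  62.55614331] [-30.70474851  36.27548537] 57.36438659909862
```

View pics/w1c.png

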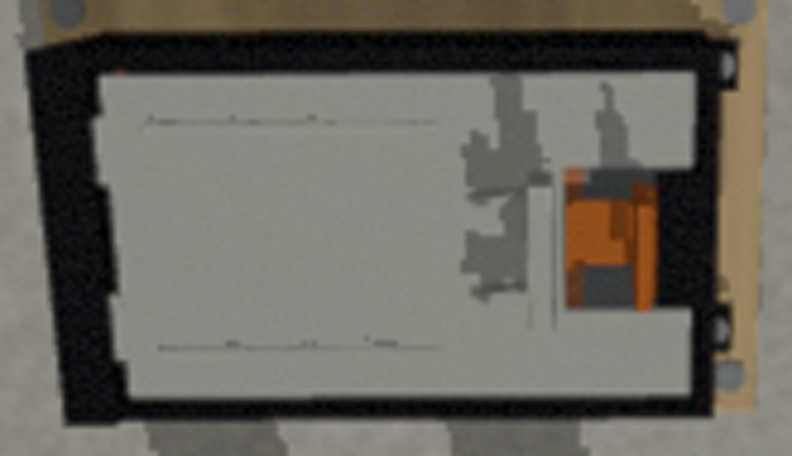

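jog_arm([
  [2,3,-40,0],
  [2,3,-80,0],
  [2,3,-105,0],
  [2,3,-120,0],
  [2,3,-127,0],
  [2,3,-127,0],
  [2,3,-127,0],
], hand=40, force=20)

```text
t: 3.45
position: [600.6, 198.3, 66.2]
tool_rot: [[-0.177, 0.984, 0.003], [0.984, 0.177, 0.0], [-0.0, 0.003, -1.0]]
force: [0.6, -1.3, 1.2]
opening: 40.0
grip_force: 0.0
```

```bash
python3 - <<'E'
from h import *
s=bot.read_state();print(s['position'],s['t'],s['opening'],s['force'])
c=bot.capture('wrist');save('w2',c['pixels'])
P=cloud(c,s);px=c['pixels'];hsv=cv2.cvtColor(px,cv2.COLOR_RGB2HSV)
Q=(P-s['position'])@s['tool_rot'];z=P[...,2]
org=(hsv[...,0]<15)&(hsv[...,1]>150)&(abs(Q[...,1])<30)&(abs(Q[...,0])<25)&(z>66)
print('tab',org.sum(),np.percentile(Q[org],[2,50,98],0).round(1))
rib=(hsv[...,1]<60)&(hsv[...,2]>90)&(abs(Q[...,1])<30)&(abs(Q[...,0])<25)&(z>68)
print('rib',rib.sum(),np.percentile(Q[rib],[2,50,98],0).round(1))
E
```

```text
[600.57688711 198.28627449  66.16783826] 3.45 39.99678733137702 [ 0.57531702 -1.31650456  1.17891221]
tab 319 [[-10.1   6.7  -9.1]
 [  1.5   8.3  -7.7]
 [ 10.7  10.5  -1.1]]
rib 762 [[-14.1 -23.  -87.5]
 [  5.7 -11.9  -8.2]
 [ 14.9  26.5  -2.8]]
```

View pics/w2.png

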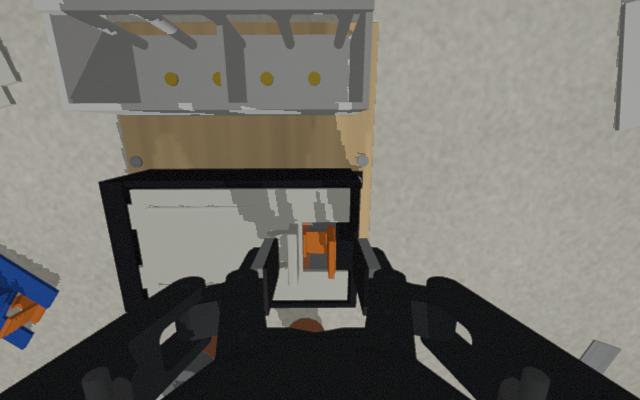

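jog_arm([
  [-1,0,-1,0],
  [-1.5,0,-1,0],
  [-1.5,0,-1,0],
  [-1.5,0,-1,0],
], hand=29)

```text
t: 3.9
position: [597.8, 198.0, 63.6]
tool_rot: [[-0.177, 0.984, 0.0], [0.984, 0.177, 0.0], [-0.0, 0.0, -1.0]]
force: [-0.5, 0.1, -0.5]
opening: 28.6
grip_force: 0.0
```

```bash
cat > m.py <<'E'
from h import *
s=bot.read_state();print(s['position'].round(2),s['t'],round(s['opening'],2),s['force'].round(2),round(s['grip_force'],1))
c=bot.capture('wrist')
P=cloud(c,s);px=c['pixels'];hsv=cv2.cvtColor(px,cv2.COLOR_RGB2HSV)
Q=(P-s['position'])@s['tool_rot']
org=(hsv[...,0]<15)&(hsv[...,1]>150)&(abs(Q[...,1])<30)&(abs(Q[...,0])<25)&(P[...,2]>70)
print('tab',org.sum(),np.percentile(Q[org],[2,50,98],0).round(1))
rib=(hsv[...,1]<60)&(hsv[...,2]>90)&(Q[...,1]<-5)&(Q[...,1]>-15)&(abs(Q[...,0])<18)&(P[...,2]>70)
print('rib',rib.sum(),np.percentile(Q[rib],[2,50,98],0).round(1))
row=[''.join('#' if v<60 else 'o' if (h<15 and sa>150) else '.' for h,sa,v in hsv[r,240:400]) for r in (262,270,)]
print('\n'.join(row))
E
python3 m.py
```

```text
[597.85 197.99  63.6 ] 3.9 28.64 [-0.49  0.13 -0.5 ] 0.0
tab 288 [[-10.3   9.5 -11.7]
 [  1.3  11.1 -10.5]
 [ 10.5  13.3  -6.8]]
rib 574 [[-14.7 -12.  -14.3]
 [  0.5  -9.4 -10.6]
 [ 14.4  -7.   -7.5]]
...............###########............###########.......................o...................oooooooooo############............###########.......................
.......#########################.....############....................oo......................ooooooooo#############.....########################................
```

jog_arm([
  [0.5,0.2,-1,0],
  [1,0.2,-2,0],
  [1,0.2,-2,0],
  [1,0.2,-2,0],
], hand=25.5)

```text
t: 4.35
position: [598.6, 198.1, 61.1]
tool_rot: [[-0.177, 0.984, -0.0], [0.984, 0.177, -0.0], [-0.0, -0.0, -1.0]]
force: [-0.4, -0.9, -0.0]
opening: 25.4
grip_force: 0.2
```

```bash
python3 m.py
```

```text
[598.6  198.14  61.06] 4.35 25.38 [-0.43 -0.86 -0.01] 0.2
tab 310 [[ -9.9   8.8 -14.3]
 [  1.   10.5 -12.9]
 [ 10.4  12.8  -9.4]]
rib 605 [[-14.9 -14.6 -37.9]
 [  1.1 -10.2 -13.2]
 [ 14.3  -7.7 -10.1]]
...................###########............########.................oo.o....................oooooooooo#########...........############...........................
...........##########################....#########.................o..o.....................oooooooo###########....##########################...................
```

jog_arm([
  [0,0,0,0],
  [-0.2,0,0,0],
  [-0.4,0,0,0],
  [-0.4,0,0,0],
], hand=23.7)

```text
t: 4.8
position: [598.3, 198.2, 61.2]
tool_rot: [[-0.177, 0.984, -0.0], [0.984, 0.177, -0.0], [0.0, -0.0, -1.0]]
force: [-0.3, -0.4, -1.7]
opening: 23.5
grip_force: 2.7
```

jog_arm([
  [-0.2,0,0,0],
  [-0.5,-0.1,0,0],
  [-0.7,-0.1,0,0],
  [-0.7,-0.1,0,0],
], hand=22.2)

```text
t: 5.2
position: [597.6, 198.1, 61.3]
tool_rot: [[-0.177, 0.984, -0.0], [0.984, 0.177, 0.0], [0.0, -0.0, -1.0]]
force: [0.2, 0.9, -0.5]
opening: 22.4
grip_force: 7.6
```

jog_arm([
  [-0.2,0,0,0],
  [-0.4,-0.1,0,0],
  [-0.7,-0.1,0,0],
  [-0.7,-0.1,0,0],
], hand=20.7)

```text
t: 5.6
position: [597.0, 198.0, 61.4]
tool_rot: [[-0.177, 0.984, 0.0], [0.984, 0.177, 0.0], [-0.0, 0.0, -1.0]]
force: [0.8, -0.0, -0.1]
opening: 21.1
grip_force: 12.6
```

jog_arm([
  [-0.1,0,0,0],
  [-0.3,-0.1,0,0],
  [-0.6,-0.1,0,0],
  [-0.7,-0.1,0,0],
  [-0.7,-0.1,0,0],
], hand=19)

```text
t: 6.1
position: [596.5, 197.9, 61.5]
tool_rot: [[-0.177, 0.984, 0.001], [0.984, 0.177, 0.0], [-0.0, 0.001, -1.0]]
force: [0.9, 0.2, 0.1]
opening: 19.3
grip_force: 18.0
```

jog_arm([
  [-0.2,0,0,0],
  [-0.3,0,0,0],
  [-0.3,0,0.5,0],
  [-0.3,0,1,0],
  [-0.3,0,1.5,0],
  [-0.3,0,2,0],
  [-0.3,0,2,0],
], hand=17.5)

```text
t: 6.8
position: [595.4, 197.8, 62.8]
tool_rot: [[-0.177, 0.984, -0.001], [0.984, 0.177, -0.0], [0.0, -0.001, -1.0]]
force: [-0.6, 0.1, -1.6]
opening: 18.9
grip_force: 20.2
```

jog_arm([
  [0,0,0.5,0],
  [0,0,1,0],
  [0,0,1.5,0],
  [0,0,2,0],
  [0,0,2.5,0],
  [0,0,3,0],
  [0,0,3,0],
])

```text
t: 7.5
position: [595.3, 197.8, 65.7]
tool_rot: [[-0.177, 0.984, -0.002], [0.984, 0.177, -0.0], [0.0, -0.002, -1.0]]
force: [-2.0, -0.0, -4.7]
opening: 18.7
grip_force: 21.6
```

```bash
sed -i '$a save("w3",c["pixels"])' m.py; python3 m.py
```

```text
[595.29 197.78  65.73] 7.5 18.74 [-1.97 -0.04 -4.73] 21.6
tab 283 [[-10.3   6.6 -14.6]
 [  1.2   8.  -13. ]
 [ 10.6   9.6  -5.5]]
rib 582 [[-14.6 -12.1 -37.9]
 [  2.2  -7.5 -12.7]
 [ 14.4  -5.2  -6.7]]
..........................############...........#######.................oooo...........ooooooo#######............#############.................................
...................##########################....########...............................oooooo#########....##########################...........................
```

View pics/w3.png

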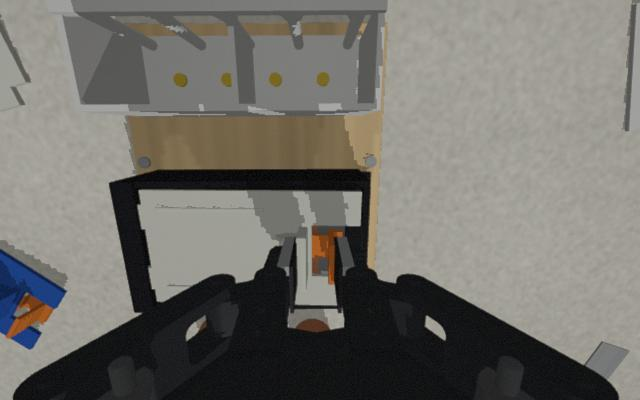

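jog_arm([
  [-0.3,0,0,0],
  [-0.6,-0.1,0.4,0],
  [-0.8,-0.1,0.8,0],
  [-0.8,-0.1,1.2,0],
  [-0.8,-0.1,1.6,0],
  [-0.8,-0.1,2,0],
  [-0.8,-0.1,2,0],
])

```text
t: 8.25
position: [595.0, 197.7, 68.3]
tool_rot: [[-0.177, 0.984, -0.0], [0.984, 0.177, -0.0], [-0.0, -0.0, -1.0]]
force: [-2.8, -0.1, -5.8]
opening: 18.9
grip_force: 22.0
```

jog_arm([
  [-0.4,-0.1,0,0],
  [-0.8,-0.1,0,0],
  [-0.8,-0.1,0,0],
  [-0.8,-0.1,0,0],
])

```text
t: 8.65
position: [594.9, 197.7, 68.7]
tool_rot: [[-0.177, 0.984, 0.001], [0.984, 0.177, 0.0], [-0.0, 0.001, -1.0]]
force: [-1.2, 0.2, -5.3]
opening: 19.0
grip_force: 21.2
```

jog_arm([
  [-0.4,-0.1,0,0],
  [-0.6,-0.1,0.4,0],
  [-0.6,-0.1,0.8,0],
  [-0.6,-0.1,1.2,0],
  [-0.6,-0.1,1.6,0],
  [-0.6,-0.1,2,0],
  [-0.6,-0.1,2,0],
])

```text
t: 9.35
position: [594.4, 197.7, 70.8]
tool_rot: [[-0.177, 0.984, 0.002], [0.984, 0.177, 0.0], [-0.0, 0.002, -1.0]]
force: [2.4, -0.2, -4.0]
opening: 18.8
grip_force: 20.2
```

```bash
python3 m.py
```

```text
[594.38 197.66  70.8 ] 9.35 18.83 [ 2.43 -0.17 -3.98] 20.2
tab 319 [[-10.1   6.3 -14.1]
 [  2.6   7.9 -12.8]
 [ 10.6   9.6  -1.2]]
rib 611 [[-14.5 -12.2 -38. ]
 [  3.5  -7.6 -11.9]
 [ 14.5  -5.2  -0.2]]
..........................############............#######....................o..........oooooo########............############..................................
...................##########################....########...............................oooooo#########...###########################...........................
```

jog_arm([
  [0.3,0,0.4,0],
  [0.3,0,0.8,0],
  [0.3,0,1.2,0],
  [0.3,0,1.6,0],
  [0.3,0,2,0],
  [0.3,0,2.4,0],
  [0.3,0,2.8,0],
  [0.3,0,3,0],
  [0.3,0,3,0],
])

```text
t: 10.3
position: [593.9, 197.5, 73.2]
tool_rot: [[-0.177, 0.984, -0.001], [0.984, 0.177, -0.0], [-0.0, -0.001, -1.0]]
force: [1.1, -0.1, -5.4]
opening: 18.7
grip_force: 21.0
```

```bash
python3 m.py
```

```text
[593.85 197.55  73.23] 10.3 18.68 [ 1.05 -0.06 -5.39] 21.0
tab 337 [[-10.1   5.9 -14.3]
 [  2.5   7.8 -12.6]
 [ 10.5   9.6   1.8]]
rib 633 [[-14.6 -12.9 -38.1]
 [  4.2  -7.6 -11.6]
 [ 14.5  -5.2   1.8]]
..........................############............#######...............................oooooo########............############..................................
...................##########################....########..................o...........ooooooo#########...###########################...........................
```

jog_arm([
  [0,0,0.5,0],
  [0,0,1,0],
  [0,0,1.5,0],
  [0,0,2,0],
  [0,0,2,0],
  [0,0,2,0],
])

```text
t: 10.95
position: [593.5, 197.5, 74.9]
tool_rot: [[-0.177, 0.984, -0.001], [0.984, 0.177, -0.0], [0.0, -0.001, -1.0]]
force: [-0.4, -0.9, -5.5]
opening: 19.0
grip_force: 22.2
```

jog_arm([
  [0.5,0.1,0,0],
  [1,0.2,0,0],
  [1.5,0.3,0,0],
  [2,0.4,0,0],
  [2.5,0.5,0,0],
  [3,0.5,0,0],
  [3,0.5,0,0],
])

```text
t: 11.65
position: [597.1, 198.1, 75.4]
tool_rot: [[-0.177, 0.984, -0.0], [0.984, 0.177, 0.0], [0.0, -0.0, -1.0]]
force: [-2.4, -0.4, -6.1]
opening: 19.0
grip_force: 23.0
```

jog_arm([
  [0.5,0.1,0,0],
  [1,0.2,0,0],
  [1.5,0.3,0,0],
  [2,0.4,0,0],
  [2.5,0.4,0,0],
  [3,0.5,0,0],
  [3.5,0.6,0,0],
  [4,0.7,0,0],
  [4,0.7,0,0],
])

```text
t: 12.55
position: [602.6, 199.0, 77.1]
tool_rot: [[-0.177, 0.984, 0.003], [0.984, 0.177, 0.001], [-0.0, 0.003, -1.0]]
force: [0.6, -0.5, -1.4]
opening: 18.8
grip_force: 21.0
```

```bash
python3 m.py
```

```text
[602.63 198.97  77.08] 12.55 18.76 [ 0.6  -0.51 -1.41] 21.0
tab 315 [[-10.5   6.8 -15.3]
 [  2.7   8.1 -11.9]
 [ 10.7   9.5   5.9]]
rib 780 [[-14.2 -14.4 -37.5]
 [  9.6  -7.9 -11.1]
 [ 17.6  -5.2   6.5]]
..........................#############...........#######...............................oooooo########...........#############..................................
...................##########################.....#######...................#.#....#....oooooo########....###########################...........................
```

View pics/w3.png

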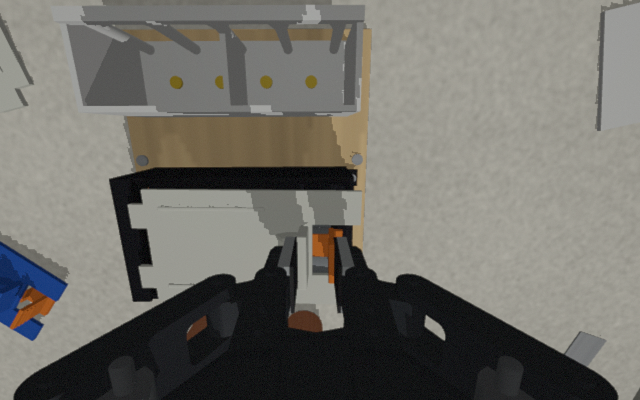

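The tongues show clear of the lip at (135,215) and (145,278). Lifting.

jog_arm([
  [1,0.2,0,0],
  [2,0.4,0,0],
  [2,0.4,1,0],
  [2,0.4,3,0],
  [2,0.4,6,0],
  [2,0.4,10,0],
  [2,0.4,15,0],
  [2,0.4,20,0],
  [2,0.4,25,0],
  [2,0.4,30,0],
])

```text
t: 13.6
position: [603.2, 199.2, 106.0]
tool_rot: [[-0.177, 0.984, 0.0], [0.984, 0.177, 0.0], [-0.0, 0.0, -1.0]]
force: [-0.8, -0.3, -1.0]
opening: 18.4
grip_force: 21.0
```

```bash
cat > m2.py <<'E'
from h import *
s=bot.read_state();print(s['position'].round(2),s['t'],round(s['opening'],2),s['force'].round(2),round(s['grip_force'],1))
c=bot.capture('wrist');save('w4',c['pixels'])
P=cloud(c,s);px=c['pixels'];hsv=cv2.cvtColor(px,cv2.COLOR_RGB2HSV)
Q=(P-s['position'])@s['tool_rot']
m=(hsv[...,1]<60)&(hsv[...,2]>90)&(Q[...,1]>-100)&(Q[...,1]<-25)&(Q[...,0]>0)&(Q[...,0]<40)&(abs(Q[...,2])<40)
q=Q[m];A=np.c_[q[:,1],q[:,0],np.ones(len(q))];k=np.linalg.lstsq(A,q[:,2],rcond=None)[0]
print(m.sum(),'plane slope y,x,off',k.round(3),'res',np.std(A@k-q[:,2]).round(2),np.percentile(q,[1,99],0).round(1))
E
python3 m2.py
```

```text
[603.17 199.21 105.97] 13.6 18.41 [-0.84 -0.28 -0.99] 21.0
7479 plane slope y,x,off [-0.038 -0.     5.068] res 0.66 [[  0.4 -98.2   5.1]
 [ 33.8 -25.7   9.6]]
```

jog_arm([
  [0,0,15,0],
  [0,0,30,0],
  [-2,-10,35,0],
  [-6,-30,35,-0.02],
  [-12,-60,35,-0.05],
  [-18,-95,35,-0.08],
  [-25,-130,35,-0.11],
  [-32,-165,35,-0.14],
  [-39,-200,35,-0.17],
  [-46,-235,35,-0.18],
])

```text
t: 14.65
position: [556.5, -37.8, 141.1]
tool_rot: [[0.003, 1.0, 0.001], [1.0, -0.003, -0.001], [-0.001, 0.001, -1.0]]
force: [0.6, 0.4, -0.8]
opening: 18.6
grip_force: 21.0
```

jog_arm([
  [-7,-35,0,0],
  [-14,-70,0,0],
  [-20,-100,0,0],
  [-26,-130,0,0],
  [-30,-150,0,0],
  [-32,-160,-5,0],
  [-32,-164,-20,0],
  [-32,-164,-40,0],
  [-32,-164,-60,0],
  [-32,-164,-60,0],
])

```text
t: 15.65
position: [522.3, -197.3, 75.8]
tool_rot: [[0.001, 1.0, -0.007], [1.0, -0.001, 0.005], [0.005, -0.007, -1.0]]
force: [0.1, -0.5, -1.1]
opening: 18.5
grip_force: 21.1
```

```bash
python3 m2.py; python3 - <<'E'
from h import *
c=bot.capture('top');P=cloud(c);px=c['pixels'];hsv=cv2.cvtColor(px,cv2.COLOR_RGB2HSV)
g=(hsv[...,0]>60)&(hsv[...,0]<90)&(hsv[...,1]>80)&(P[...,1]<-50)&(P[...,2]<15)
print(np.percentile(P[g],[1,50,99],0).round(0))
save('top3',cv2.resize(px[100:300,220:480],None,fx=3,fy=3))
E
```

```text
[ 522.29 -197.33   75.84] 15.65 18.54 [ 0.12 -0.5  -1.13] 21.1
7532 plane slope y,x,off [-0.037 -0.     5.135] res 0.68 [[  0.4 -98.3   5.1]
 [ 33.9 -25.7   9.6]]
[[ 384. -278.   -2.]
 [ 539. -146.    4.]
 [ 633.  -98.    9.]]
```

View pics/top3.png

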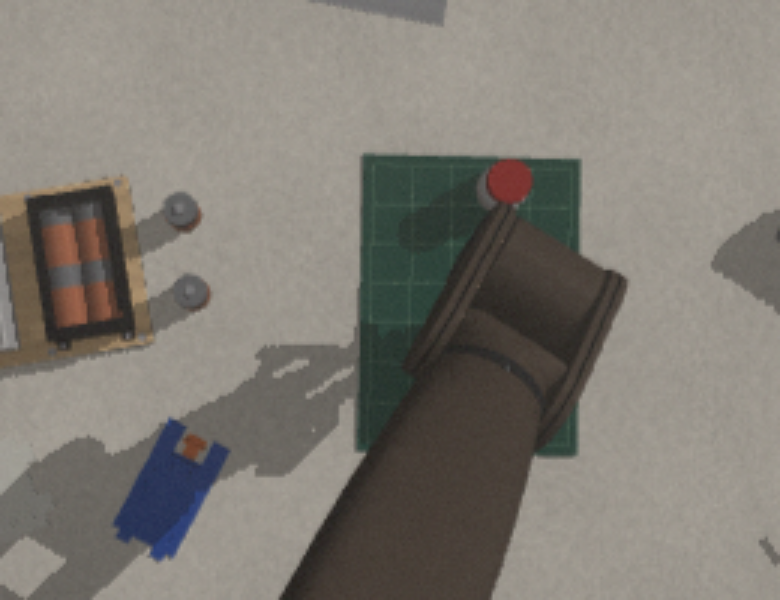

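jog_arm([
  [0,0,-12,0],
  [0,0,-25,0],
  [0,0,-37,0],
  [0,0,-46,0],
  [0,0,-52,0],
  [0,0,-55,0],
  [0,0,-56,0],
  [0,0,-57,0],
  [0,0,-57,0],
  [0,0,-57,0],
])

```text
t: 16.75
position: [525.3, -200.0, 23.7]
tool_rot: [[0.002, 1.0, 0.001], [1.0, -0.002, -0.0], [-0.0, 0.001, -1.0]]
force: [-0.7, 0.3, -0.3]
opening: 18.5
grip_force: 21.0
```

jog_arm([
  [0,0,-0.5,0],
  [0,0,-1,0],
  [0,0,-1.5,0],
  [0,0,-2,0],
  [0,0,-2,0],
  [0,0,-2,0],
])

```text
t: 17.35
position: [525.0, -199.8, 21.3]
tool_rot: [[0.002, 1.0, -0.0], [1.0, -0.002, 0.0], [0.0, -0.0, -1.0]]
force: [-0.3, 0.1, -0.5]
opening: 18.6
grip_force: 21.0
```

jog_arm([
  [0,0,-1,0],
  [0,0,-2,0],
  [0,0,-3,0],
  [0,0,-3.5,0],
  [0,0,-4,0],
  [0,0,-4.5,0],
  [0,0,-4.5,0],
])

```text
t: 18.05
position: [525.0, -199.8, 16.8]
tool_rot: [[0.002, 1.0, -0.0], [1.0, -0.002, 0.0], [0.0, -0.0, -1.0]]
force: [0.4, 0.1, 0.1]
opening: 18.7
grip_force: 21.0
```

jog_arm([
  [0,0,-0.5,0],
  [0,0,-1,0],
  [0,0,-1.2,0],
  [0,0,-1.2,0],
  [0,0,-1.2,0],
])

```text
t: 18.55
position: [525.2, -199.9, 16.0]
tool_rot: [[0.002, 1.0, 0.0], [1.0, -0.002, -0.0], [-0.0, 0.0, -1.0]]
force: [-0.8, 0.7, 2.7]
opening: 18.9
grip_force: 20.6
```

jog_arm([
  [0.3,0,0,0],
  [0.6,0,0,0],
  [0.8,0,0,0],
  [0.8,0,0,0],
], hand=20.7)

```text
t: 18.95
position: [525.2, -199.9, 15.9]
tool_rot: [[0.002, 1.0, -0.002], [1.0, -0.002, 0.0], [0.0, -0.002, -1.0]]
force: [-5.3, -0.5, 6.1]
opening: 20.6
grip_force: 12.0
```

jog_arm([
  [0.4,0,0,0],
  [0.7,0,0,0],
  [1,0,0,0],
  [1,0,0,0],
], hand=22.7)

```text
t: 19.35
position: [526.6, -199.9, 15.7]
tool_rot: [[0.002, 1.0, -0.001], [1.0, -0.002, 0.0], [0.0, -0.001, -1.0]]
force: [-3.3, 0.0, 5.4]
opening: 22.7
grip_force: 5.9
```

jog_arm([
  [0.3,0,0,0],
  [0.6,0,0,0],
  [0.8,0,0,0],
  [0.8,0,0,0],
], hand=25)

```text
t: 19.75
position: [527.8, -199.7, 15.4]
tool_rot: [[0.002, 1.0, 0.0], [1.0, -0.002, 0.0], [0.0, 0.0, -1.0]]
force: [0.2, -0.2, -0.3]
opening: 25.2
grip_force: 0.2
```

jog_arm([
  [0,0,0,0],
  [0,0,0,0],
  [0,0,0,0],
  [0,0,0,0],
  [0,0,0,0],
], hand=40)

```text
t: 20.25
position: [527.7, -199.8, 15.6]
tool_rot: [[0.002, 1.0, 0.0], [1.0, -0.002, -0.0], [-0.0, 0.0, -1.0]]
force: [0.1, -0.8, 0.2]
opening: 39.6
grip_force: 0.0
```

jog_arm([
  [0,0,3,0],
  [0,0,8,0],
  [0,0,20,0],
  [0,0,40,0],
  [0,0,70,0],
  [0,0,105,0],
  [0,0,140,0],
  [0,0,150,0],
  [0,0,150,0],
])

```text
t: 21.15
position: [529.0, -200.6, 168.8]
tool_rot: [[0.002, 1.0, 0.005], [1.0, -0.002, -0.003], [-0.003, 0.005, -1.0]]
force: [-0.5, 0.3, 0.7]
opening: 39.7
grip_force: 0.0
```

```bash
python3 - <<'E'
from h import *
s=bot.read_state();print(s['position'].round(1),s['t'],s['force'].round(1),s['opening'])
c=bot.capture('wrist');save('w5',c['pixels'])
P=cloud(c,s);px=c['pixels'];hsv=cv2.cvtColor(px,cv2.COLOR_RGB2HSV)
m=(hsv[...,1]<60)&(hsv[...,2]>90)&(P[...,0]>425)&(P[...,0]<500)&(abs(P[...,1]+200)<30)&(P[...,2]<40)
q=P[m];A=np.c_[q[:,0]-482,q[:,1]+200,np.ones(len(q))];k=np.linalg.lstsq(A,q[:,2],rcond=None)[0];print(m.sum(),k.round(3))
print(np.percentile(q,[1,99],0).round(0))
E
```

```text
[ 529.  -200.6  168.8] 21.15 [-0.5  0.3  0.7] 39.674678441521614
3566 [5.000e-02 1.000e-03 9.243e+00]
[[ 426. -229.    4.]
 [ 499. -170.   11.]]
```

View pics/w5.png

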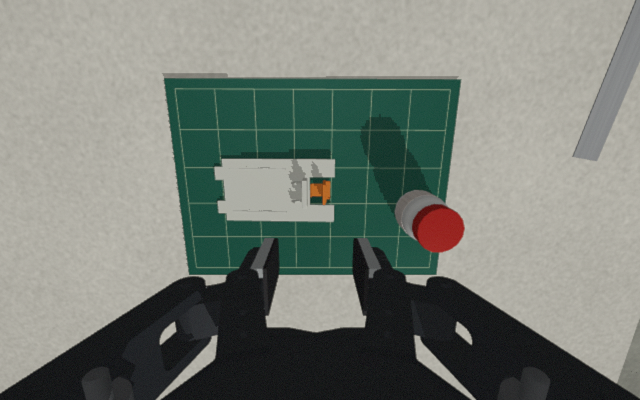

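The cover lies right side up on the mat around (275,190), leaning 0.05 rad as it should. The glue jar stands untouched at (430,220).

```bash
python3 -c "
from rig import bot
print(bot.job_done())"
```

```text
the job is handed in; nothing more can be done
None
```

The battery box is open and its cover lies right side up on the green mat with the tab relaxed. The glue jar and fresh cells stood in place in the last pictures of each, and I handed the job in at about 21 s; no verdict came back.

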